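# Grade the washed grinding balls by size

## Robot

A 6-joint arm with a two-finger parallel gripper is mounted at the origin on a cart in front of the work surface, level with it; the furniture and walls round the work are solid. World frame = base frame: x ahead of the robot, y to its left, z up, the work surface at z = 0. Lengths are in m, angles in rad, forces in N, time in s.
With the tool pointing down it reaches from about 0.375 to 0.75 m from the base axis. Payload 9 kg.
Tool frame: the origin (TCP) lies at the very end of the fingers, on their centre line; the grasp point (between the pads) lies 19 mm behind it; y points along the fingers, z is the direction in which the jaws open and shut, and the axes are right-handed (so a half turn about y gives the same grasp; the last joint's range is limited). The gripper opens to 85 mm and grips with 20 to 120 N. Pads are 22 mm wide; open, the fingers measure 114 mm over their backs; the gripper's body (76 mm by 85 mm) begins 54 mm behind the grasp point. The pads swing forward as they close: fully open they stand 13 mm farther back than shut.
Start: joints at [0.99, 0.104, 0.097, 1.564, 0, 1.353], TCP at [0.213, 0.561, 0.231] pointing down, gripper open.
Joint ranges: [-2.99, 2.99], [-0.84, 1.86], [-1.1, 1.16], [-1.84, 2.11], [-1.51, 1.56], [-3.14, 3.14]. Speed limits (rad/s): [2.22, 2.22, 2.57, 3.14, 3.14, 3.14].

## Interface

Orientations are given as a unit quaternion [x, y, z, w].
In Python, from workcell import env, imaging, models gives the robot as it stands. The module is installed in compiled form; this text tells all that it offers.
- The arm moves only by the tool move_arm, never from a script. Its argument "deltas" is a list of rows, each a list of 3 entries, a list of its own where there are three numbers: the finger opening in m, from 0 to 0.0854, then the shift along the world's x, y, z in m, then the turn, a rotation vector about the world's x, y, z in rad. In form: [[claw, [dx, dy, dz], [ax, ay, az]], ...]. A call has 1 to 12 rows; each row shifts and turns the commanded pose from where the row before left it; what a row does not reach is not made up. A row lasts 1/8 s, in which the tool goes at most 62.5 mm and 10.7 degrees, less where a joint would pass 70% of its speed; a pose out of reach is approached as far as the arm can. A call is refused whole if a number of a shift passes 0.0625 or a number of a turn 0.188, either way. A call with a gripper value outside its range is refused whole. The fingers move at their own pace and stop on an object; "newtons" is the grip in N (left out, the last holds). Time passes only in rows, so rows that do not move let the fingers close. It gives the time, the measured TCP pose, the force and the opening at its end, in the units of the state.
- env.sense(): the state, without advancing time (a new reading comes with each control period).
- imaging.capture(name): name is "scene" or "top"; returns the picture (384x512x3 uint8, blue, green, red); there is no depth.
- imaging.calibration(name): a dict with "fx", "fy", "cx", "cy" (pixels), "D" ([k1, k2, p1, p2, k3] as OpenCV has them; the pictures are not rectified), "view" (4x4, takes a point from world to camera coordinates). Camera axes: x right, y down, z forward; pixel columns grow to the right and rows downward; lengths in m; the calibration is good to about 2 mm. A picture is of the moment at which its call begins. calibration takes no time and is no camera call.
- env.hand_in(): hands the job in, once; it reports no verdict.
Trained networks look in the newest picture that a camera, given by its name, has taken for a name from the list of things; names that differ only in an ending like _2 or _b are one class to them, and where a whole thing is asked for, a point or a joint stands for the part that bears it (a point fixed in the world has none). Each returns a list of dicts, best first, with "confidence" (0 to 1); they miss things now and then, are a little off and sometimes report something else, mostly with a low value. They report only what shows in the picture. A call takes as long as a camera call.
- models.find_in(camera, name): "position" ([x, y, z] in m, in world coordinates, good to about 4 mm: the middle of the surface that is visible of it).
- models.trace(camera, name): "region" (384x512 bool, what is visible of it).
The state is a dict: "t": time; "q": joint angles; "qvel": joint speeds; "joint_efforts": joint torques, N m; "eef_pos": TCP position; "tool_rot": TCP orientation; "force": force on the tool from outside, world axes, zero at the start; "torque": the same for the moment, N m; "opening": finger opening in m.
Only numpy, scipy, OpenCV 4.12 (cv2) and the standard library are available. Lean on these libraries where they do the work, as an engineer would, in place of code of your own. Each camera call takes 0.05 s, during which the arm holds its last target. There are 200 camera calls.

## Task

The washed grinding balls are draining on the wire rack and have to be graded: first see that each of the three catch pans stands squarely under the outlet of its own size (narrowest pan at the outlet next to the feed rail for the small balls, middle pan at the middle one, widest pan at the far one for the large balls), and change round those that stand in each other's places. Then load all the balls from the rack onto the lowered feed rail, lift it by its handle so that they run down the sizing rails and drop into the pans, and lower it again. Leave every pan in its place with its balls in it, and do not disturb the dropper bottle.

Things in the scene. Friction and masses are not known exactly. Their poses are not given: they have to be found in the camera images.
- feed_rail (a joint): hinge of the feed rail, rad: 0 = down on its rubber rest, when it slopes 0.06 rad away from the sizing rails, so that balls put on it roll to the stop plate at its left end and wait; grows as the handle end is lifted, up to 0.6. Balls run off above about 0.1 and have all left within 3 s at 0.35. Nothing latches: let go of, it falls back to 0
- feed_handle (a point): centre of the feed rail's black handle at its left end, a round bar 12 mm thick, 56 mm long, lying square to the rail (along the grader's x), 195 mm above the bench, 36 mm clear of the stop plate; it may turn in a grip. It swings about feed_pivot in an upright arc of 248 mm radius; lifting by 0.3 rad raises it about 70 mm; lift with up to 8 N
- feed_pivot (a point): hinge of the feed rail, midway between its rods at the height of their centres, 170 mm above the bench, where it meets the sizing rails. With the rail down, x is square to the rails, away from the robot, y along the rails to the left (towards the handle), z up; it tips with the feed rail about x
- feed_mid (a point): point of the feed rail 100 mm from its hinge (turned as feed_pivot), midway between its two 8 mm rods at the height of their centres. Balls lie in one row in the 25.5 mm clear gap, centres above the rods' by 9 (small), 17 (medium), 24 mm (large). They lie between 3 and 199 mm from the hinge; the stop plate at the left end is 42 mm high
- spot_narrow (a point): bench point where a catch pan's centre belongs at the first outlet (next to the feed rail, rails closest) for the 30 mm balls. It is 40 mm in front (robot side) of the outlet's lip, which so hangs 15 mm over the pan's back end, 62 mm above the bench: pull a pan 25 mm towards the robot before lifting it. x: along the outlet, away from the robot, y left. Spots are 110 mm apart
- spot_middle (a point): bench point where a catch pan's centre belongs at the second outlet, for the 40 mm balls. It is 40 mm in front (robot side) of the outlet's lip, which so hangs 15 mm over the pan's back end, 62 mm above the bench: pull a pan 25 mm towards the robot before lifting it. x: along the outlet, away from the robot, y left. Spots are 110 mm apart
- spot_wide (a point): bench point where a catch pan's centre belongs at the third outlet (right-hand end, rails widest apart) for the 50 mm balls; the bench is free from 60 to 150 mm right of this spot. It is 40 mm in front (robot side) of the outlet's lip, which so hangs 15 mm over the pan's back end, 62 mm above the bench: pull a pan 25 mm towards the robot before lifting it. x: along the outlet, away from the robot, y left. Spots are 110 mm apart
- pan_narrow_center (a point): centre (half-way up) of the narrow catch pan: open stainless box 110 mm long (its x), 44 mm wide (its y), 50 mm high, walls 2.5 mm; z up; about 0.26 kg; for the 30 mm balls
- pan_middle_center (a point): centre (half-way up) of the middle catch pan: open stainless box 110 mm long (its x), 56 mm wide (its y), 50 mm high, walls 2.5 mm; z up; about 0.26 kg; for the 40 mm balls
- pan_wide_center (a point): centre (half-way up) of the wide catch pan: open stainless box 110 mm long (its x), 68 mm wide (its y), 50 mm high, walls 2.5 mm; z up; about 0.26 kg; for the 50 mm balls
- ball_small_1_center (a point): centre of a small white ceramic grinding ball, 30 mm in diameter, 52 g; may be absent. At the start it sits in a 28 mm mesh of the draining rack (wires 4 mm thick, their tops 42 mm above the bench), its centre 50 mm above the bench and at least 84 mm from the next ball's
- ball_small_2_center (a point): centre of a small white ceramic grinding ball, 30 mm in diameter, 52 g; may be absent. At the start it sits in a 28 mm mesh of the draining rack (wires 4 mm thick, their tops 42 mm above the bench), its centre 50 mm above the bench and at least 84 mm from the next ball's
- ball_medium_1_center (a point): centre of a medium white ceramic grinding ball, 40 mm in diameter, 124 g; may be absent. At the start it sits in a 28 mm mesh of the draining rack (wires 4 mm thick, their tops 42 mm above the bench), its centre 57 mm above the bench and at least 84 mm from the next ball's
- ball_medium_2_center (a point): centre of a medium white ceramic grinding ball, 40 mm in diameter, 124 g; may be absent. At the start it sits in a 28 mm mesh of the draining rack (wires 4 mm thick, their tops 42 mm above the bench), its centre 57 mm above the bench and at least 84 mm from the next ball's
- ball_large_1_center (a point): centre of a large white ceramic grinding ball, 50 mm in diameter, 242 g; may be absent. At the start it sits in a 28 mm mesh of the draining rack (wires 4 mm thick, their tops 42 mm above the bench), its centre 63 mm above the bench and at least 84 mm from the next ball's
- ball_large_2_center (a point): centre of a large white ceramic grinding ball, 50 mm in diameter, 242 g; may be absent. At the start it sits in a 28 mm mesh of the draining rack (wires 4 mm thick, their tops 42 mm above the bench), its centre 63 mm above the bench and at least 84 mm from the next ball's
- dropper_bottle: amber dropper bottle, 35 mm in diameter, 103 mm high, standing; origin under its centre; not to be disturbed

How it is judged:
By the outcome, as a careful person would: the job done as asked, in the order asked, and still so for the second after the job is handed in, with the robot touching nothing.
Of ball_small_1, ball_small_2, ball_medium_1, ball_medium_2, ball_large_1, ball_large_2 only 3 to 4 are there at a start; the rules pass over those that are not, and their reading is None.
At some moment in a run one of pan_narrow, pan_middle, pan_wide may be knocked a few centimetres aside while the robot is not near it.
It also fails if it takes over 210 s, if anything falls off the work surface, if the arm or the gripper's body presses on something with over 40 N, if the wrist force passes 120 N, or if a joint passes its speed limit or range.

## Working session

There is one attempt and no reset: what is moved stays moved. The work goes in short steps, Python scripts to look and compute and a tool call to move; the robot and the scene stay as the last step left them, time stands still between calls to the robot, and variables do not carry over. Pictures are saved under pics/ and viewed, about 12 in all and at most 16, crops included, and the job is handed in when it is done.

Besides the shell and the picture viewer there is one more tool, called after "Emit:" by a JSON object that holds its "name" and its "arguments". move_arm: Moves the arm, as the interface text tells. Its arguments: {"type":"object","properties":{"deltas":{"type":"array"},"newtons":{"type":"number"}},"required":["deltas"]}

```bash
mkdir -p pics; cat > h.py <<'E'
import numpy as np, cv2
from workcell import env, imaging, models
def cap(n,f=None):
    im=imaging.capture(n)
    if f: cv2.imwrite('pics/'+f,im)
    return im
def cal(n):
    c=imaging.calibration(n); K=np.array([[c['fx'],0,c['cx']],[0,c['fy'],c['cy']],[0,0,1.]]); return K,np.array(c['D'],float),np.array(c['view'])
def px2z(n,uv,z):
    K,D,V=cal(n); p=cv2.undistortPoints(np.array([[uv]],float),K,D)[0,0]
    R=V[:3,:3];t=V[:3,3]; d=R.T@np.r_[p,1]; o=-R.T@t
    return o+d*(z-o[2])/d[2]
def proj(n,P):
    K,D,V=cal(n); return cv2.projectPoints(np.array(P,float).reshape(-1,1,3),cv2.Rodrigues(V[:3,:3])[0],V[:3,3],K,D)[0][:,0]
def find(n,names):
    for x in names:
        for d in models.find_in(n,x)[:4]:
            print(n,x,round(d['confidence'],2),np.round(d['position'],3))
E
python3 - <<'E'
from h import *
for n in('scene','top'):
    cap(n,n+'0.png'); V=cal(n)[2]; print(n,-V[:3,:3].T@V[:3,3],V[2,:3])
    find(n,['pan_narrow_center','pan_middle_center','pan_wide_center','ball_small_1_center','ball_medium_1_center','ball_large_1_center','feed_handle','feed_rail','dropper_bottle'])
s=env.sense();print(s)
E
```

```text
scene [-0.68546599 -0.7972534   0.75949347] [ 0.7673792   0.50401826 -0.39635181]
scene pan_middle_center 0.55 [ 0.452 -0.167  0.027]
scene pan_wide_center 0.91 [0.45  0.048 0.029]
scene pan_wide_center 0.46 [ 0.448 -0.17   0.029]
scene ball_medium_1_center 0.65 [0.471 0.178 0.065]
scene feed_handle 0.41 [ 0.515 -0.369  0.046]
scene feed_rail 0.68 [0.593 0.278 0.169]
scene dropper_bottle 0.81 [ 0.515 -0.371  0.044]
scene dropper_bottle 0.25 [ 0.588 -0.032  0.099]
top [ 0.40563064 -0.01024125  1.5246159 ] [ 0.0699869   0.00348942 -0.99754181]
top pan_narrow_center 0.98 [ 0.461 -0.055  0.001]
top pan_middle_center 0.71 [ 0.454 -0.172  0.002]
top pan_wide_center 0.91 [0.456 0.061 0.002]
top feed_handle 0.79 [0.602 0.254 0.173]
top feed_handle 0.19 [ 0.526 -0.356  0.056]
top feed_rail 0.6 [0.601 0.255 0.174]
top feed_rail 0.38 [ 0.594 -0.02   0.091]
top dropper_bottle 0.75 [0.602 0.253 0.172]
{'t': 1.0, 'q': array([9.90292035e-01, 1.04075629e-01, 9.73013866e-02, 1.56388932e+00,
       2.10749199e-05, 1.35308729e+00]), 'qvel': array([ 7.38611298e-05, -1.71376512e-03, -6.47430210e-04, -3.53282826e-04,
       -1.12462168e-03, -6.85959997e-04]), 'joint_efforts': array([-8.60705597e-06, -5.56771696e+01,  5.03772497e+01,  7.79483107e-04,
       -2.69801103e-04,  2.62419940e-05]), 'eef_pos': array([0.21294509, 0.56098196, 0.23134573]), 'tool_rot': array([-0.69545879,  0.12755383, -0.12757658,  0.69555108]), 'force': array([-0.20741752, -0.21296478,  0.31044941]), 'torque': array([-0.02256504, -0.01481556, -0.00192853]), 'opening': 0.08519054093333216}
```

View pics/top0.png

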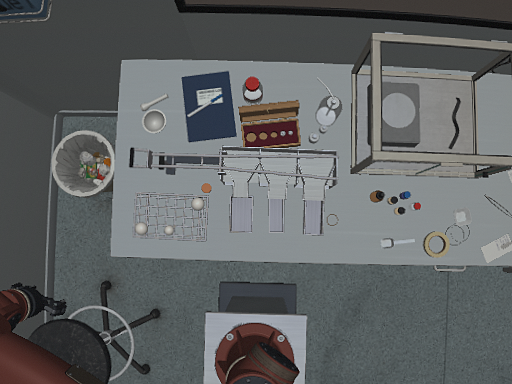

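View pics/scene0.png

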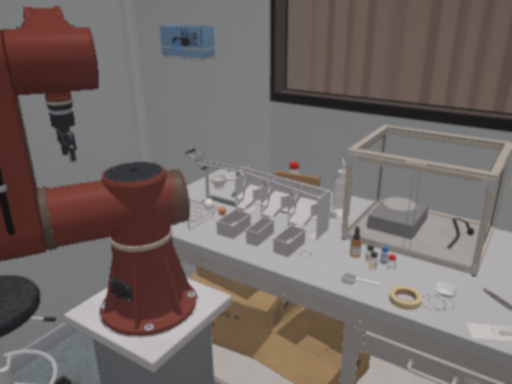

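```bash
python3 - <<'E'
from h import *
im=cv2.imread('pics/top0.png')
a=im[135:250,120:345]; a=cv2.resize(a,None,fx=3.5,fy=3.5,interpolation=cv2.INTER_CUBIC); cv2.imwrite('pics/c1.png',a); print(a.shape)
K,D,V=cal('top');print(K,D)
for n in ['pan_narrow_center','pan_middle_center','pan_wide_center','ball_small_1_center','feed_rail']:
    for d in models.trace('top',n)[:3]:
        r=d['region'];ys,xs=np.nonzero(r);c=cv2.minAreaRect(np.c_[xs,ys].astype(np.float32));print(n,round(d['confidence'],2),r.sum(),xs.min(),xs.max(),ys.min(),ys.max(),c)
E
```

```text
(402, 788, 3)
[[487.01129335   0.         261.38400716]
 [  0.         487.01129335 197.47929732]
 [  0.           0.           1.        ]] [-0.16528704  0.          0.          0.          0.        ]
pan_narrow_center 0.88 502 269 283 199 232 ((276.0, 215.5), (33.0, 14.0), 90.0)
pan_middle_center 0.78 681 303 323 200 235 ((313.0, 217.5), (35.0, 20.0), 90.0)
pan_middle_center 0.66 888 229 253 195 233 ((241.0, 214.0), (38.0, 24.0), 90.0)
pan_wide_center 0.68 817 229 253 196 232 ((241.0, 214.0), (36.0, 24.0), 90.0)
feed_rail 0.91 748 129 221 148 171 ((175.03201293945312, 159.94952392578125), (91.43862915039062, 19.21174430847168), 3.327404022216797)
```

View pics/c1.png

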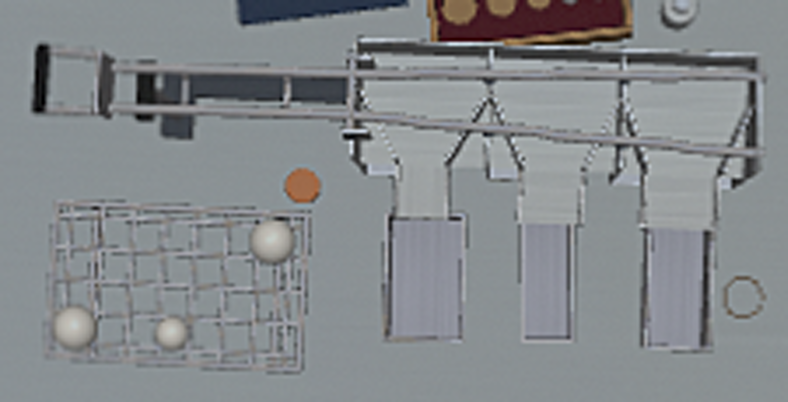

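```bash
cat >> h.py <<'E'
def cp(u,v,z): return px2z('top',(u/3.5+120-.36,v/3.5+135-.36),z)
E
python3 - <<'E'
from h import *
P=lambda *a:np.round(cp(*a),4)
for n,u,v,z in [('handle',41,78,.195),('handle_t',43,46,.195),('handle_b',38,112,.195),('pivot',353,93,.17),('lip1',423,217,.062),('lip2',551,223,.062),('lip3',678,230,.062),('ballA',272,241,.057),('ballB',74,327,.057),('ballS',172,333,.05),('orange',302,186,0),('ring',744,297,0),
 ('w_fl',387,340,.05),('w_fr',462,338,.05),('w_bl',389,217,.05),('w_br',464,217,.05),('n_fl',524,339,.05),('n_fr',574,339,.05),('n_bl',522,222,.05),('n_br',574,224,.05),('m_fl',641,347,.05),('m_fr',711,350,.05),('m_bl',646,228,.05),('m_br',712,232,.05)]: print(n,P(u,v,z))
from scipy.spatial.transform import Rotation as R
print(R.from_quat(env.sense()['tool_rot']).as_matrix().round(3))
im=cv2.imread('pics/scene0.png')
a=cv2.resize(im[140:270,170:345],None,fx=4.5,fy=4.5,interpolation=cv2.INTER_CUBIC); cv2.imwrite('pics/c2.png',a)
# circle fits for balls
t=cv2.imread('pics/top0.png')
t4=cv2.resize(t[185:248,125:215],None,fx=8,fy=8,interpolation=cv2.INTER_CUBIC)
m=((t4.min(2)>185)).astype(np.uint8)
n,l,s,c=cv2.connectedComponentsWithStats(m)
for i in range(1,n):
    if s[i,4]>2000: print(s[i],c[i]/8+[125,185]-np.array([.44,.44]), 2*np.sqrt(s[i,4]/np.pi)/8*1.465/487*1000,'mm')
E
```

```text
handle [0.6025 0.3603 0.195 ]
handle_t [0.6284 0.3601 0.195 ]
handle_b [0.5751 0.3613 0.195 ]
pivot [0.5997 0.1121 0.17  ]
lip1 [0.5091 0.0578 0.062 ]
lip2 [ 0.5069 -0.0524  0.062 ]
lip3 [ 0.5038 -0.162   0.062 ]
ballA [0.4851 0.1882 0.057 ]
ballB [0.4054 0.3591 0.057 ]
ballS [0.4029 0.2739 0.05  ]
orange [0.5385 0.1706 0.    ]
ring [ 0.4494 -0.2291  0.    ]
w_fl [0.4025 0.0864 0.05  ]
w_fr [0.4061 0.0216 0.05  ]
w_bl [0.5091 0.0879 0.05  ]
w_br [0.5109 0.0228 0.05  ]
n_fl [ 0.4067 -0.032   0.05  ]
n_fr [ 0.4078 -0.0752  0.05  ]
n_bl [ 0.5079 -0.0276  0.05  ]
n_br [ 0.5074 -0.0727  0.05  ]
m_fl [ 0.4024 -0.1333  0.05  ]
m_fr [ 0.4013 -0.1941  0.05  ]
m_bl [ 0.5056 -0.1353  0.05  ]
m_br [ 0.5037 -0.1929  0.05  ]
[[ 0.935  0.     0.355]
 [-0.355  0.     0.935]
 [ 0.    -1.     0.   ]]
```

View pics/c2.png

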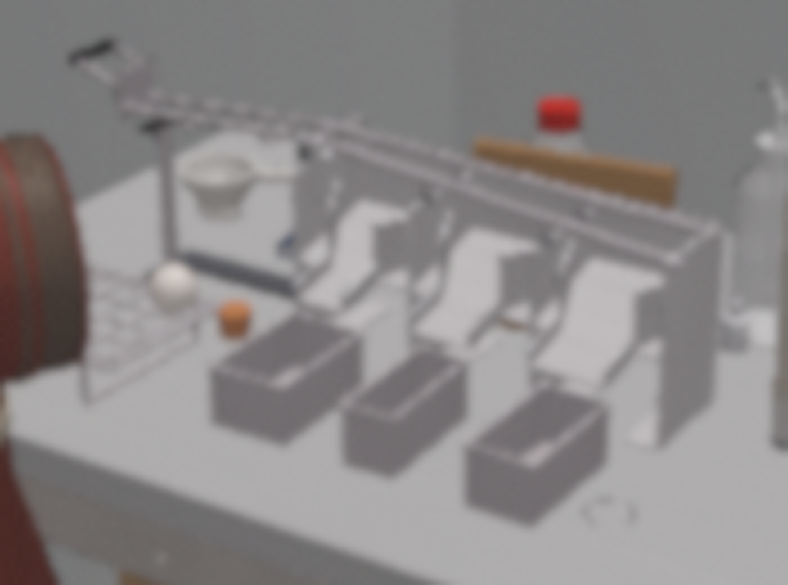

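```bash
python3 - <<'E'
from h import *
t=cv2.imread('pics/top0.png').astype(int)
for c0,c1 in((236,247),(272,281),(308,318)):
    print([(v,int(t[v,c0:c1].sum(1).mean())) for v in list(range(190,206))+list(range(226,240))])
# projection overlay of hypothesised geometry in scene
im=cv2.imread('pics/scene0.png');psi=-.02
def rect(c,L,W,z):
    x=np.array([np.cos(psi),np.sin(psi),0]);y=np.array([-np.sin(psi),np.cos(psi),0])
    return [np.r_[c,z]+a*L/2*x+b*W/2*y for a,b in((1,1),(1,-1),(-1,-1),(-1,1))]
for c,w in(((.460,.0545),.068),((.461,-.0525),.044),((.457,-.164),.056)):
    q=proj('scene',rect(c,.11,w,.05)); 
    for f,n in((4.5,'c'),):pass
    S=4.5
    if 'a' not in dir(): a=cv2.resize(im[140:270,170:345],None,fx=S,fy=S,interpolation=cv2.INTER_CUBIC)
    cv2.polylines(a,[((q-[170,140]+.5)*S-.5).round().astype(int)],True,(0,0,255),1)
for l in((.5091,.0578),(.5069,-.0524),(.5038,-.162)):
    q=proj('scene',[np.r_[l,.062]])[0]; cv2.circle(a,tuple(((q-[170,140]+.5)*4.5-.5).round().astype(int)),4,(0,255,0),1)
cv2.imwrite('pics/c3.png',a)
E
```

```text
[(190, 477), (191, 477), (192, 475), (193, 476), (194, 477), (195, 479), (196, 489), (197, 352), (198, 434), (199, 431), (200, 430), (201, 432), (202, 433), (203, 433), (204, 433), (205, 435), (226, 442), (227, 440), (228, 440), (229, 443), (230, 446), (231, 353), (232, 401), (233, 436), (234, 429), (235, 431), (236, 430), (237, 429), (238, 431), (239, 430)]
[(190, 481), (191, 479), (192, 477), (193, 483), (194, 472), (195, 476), (196, 489), (197, 473), (198, 482), (199, 422), (200, 428), (201, 431), (202, 431), (203, 434), (204, 434), (205, 435), (226, 442), (227, 441), (228, 441), (229, 443), (230, 446), (231, 306), (232, 502), (233, 430), (234, 428), (235, 430), (236, 429), (237, 430), (238, 427), (239, 428)]
[(190, 493), (191, 483), (192, 477), (193, 479), (194, 481), (195, 476), (196, 464), (197, 488), (198, 477), (199, 477), (200, 449), (201, 424), (202, 429), (203, 429), (204, 430), (205, 432), (226, 442), (227, 443), (228, 442), (229, 442), (230, 440), (231, 440), (232, 438), (233, 413), (234, 491), (235, 363), (236, 433), (237, 430), (238, 429), (239, 430)]
```

View pics/c3.png

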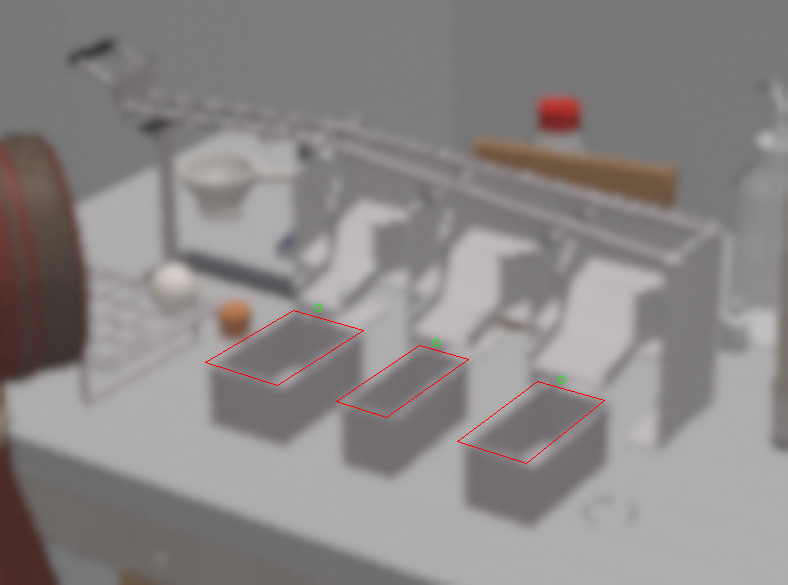

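Emit:
{"name": "move_arm", "arguments": {"deltas": [[0.085,[0.03,-0.03,0],[0,0,0.03]],[0.085,[0.04,-0.04,0],[0,0,0.03]],[0.085,[0.04,-0.05,0],[0,0,0.03]],[0.085,[0.04,-0.05,0],[0,0,0.03]],[0.085,[0.04,-0.055,0],[0,0,0.03]],[0.085,[0.03,-0.055,0],[0,0,0.03]],[0.085,[0.007,-0.055,0],[0,0,0.03]],[0.085,[0,-0.055,0],[0,0,0.03]],[0.085,[0,-0.055,0],[0,0,0.03]],[0.085,[0,-0.055,0],[0,0,0.03]],[0.085,[0,-0.055,0],[0,0,0.03]],[0.085,[0,-0.05,0],[0,0,0.013]]], "newtons": 40}}

```text
t: 2.75
eef_pos: [0.4345, -0.0389, 0.2315]
tool_rot: [0.707, -0.007, 0.007, -0.707]
force: [1.1, 0.6, 0.3]
opening: 0.0849
```

Emit:
{"name": "move_arm", "arguments": {"deltas": [[0.085,[0,-0.05,0],[0,0,0]],[0.085,[0,-0.04,0],[0,0,0]],[0.085,[0,-0.03,0],[0,0,0]],[0.085,[0,0,0],[0,0,0]],[0.085,[0,0,0],[0,0,0]]]}}

```text
t: 3.38
eef_pos: [0.4346, -0.1566, 0.2314]
tool_rot: [-0.707, 0.007, -0.007, 0.707]
force: [-0.4, -0.1, 0.5]
opening: 0.0852
```

Emit:
{"name": "move_arm", "arguments": {"deltas": [[0.085,[0,-0.007,-0.05],[0,0,0]],[0.085,[0,0,-0.06],[0,0,0]],[0.085,[0,0,-0.05],[0,0,0]],[0.085,[0,0,-0.03],[0,0,0]],[0.085,[0,0,-0.018],[0,0,0]],[0.085,[0,0,-0.01],[0,0,0]],[0.05,[0,0,0],[0,0,0]],[0.05,[0,0,0],[0,0,0]],[0.05,[0,0,0],[0,0,0]],[0.05,[0,0,0],[0,0,0]],[0.05,[0,0,0],[0,0,0]]]}}

```text
t: 4.75
eef_pos: [0.4356, -0.1648, 0.0148]
tool_rot: [0.708, -0.006, 0.008, -0.707]
force: [-0.4, -0.7, 6.1]
opening: 0.0555
```

Emit:
{"name": "move_arm", "arguments": {"deltas": [[0.05,[-0.015,0,0.001],[0,0,0]],[0.05,[-0.02,0,0.001],[0,0,0]],[0.05,[0,0,0.02],[0,0,0]],[0.05,[0,-0.02,0.015],[0,0,0]],[0.05,[0,-0.045,0],[0,0,0]],[0.05,[0,-0.03,0],[0,0,0]],[0.05,[0,-0.015,-0.012],[0,0,0]],[0.05,[0,0,-0.015],[0,0,0]],[0.05,[0,0,-0.009],[0,0,0]],[0.05,[0,0,0],[0,0,0]]]}}

```text
t: 6.0
eef_pos: [0.3997, -0.273, 0.014]
tool_rot: [-0.707, 0.007, -0.007, 0.707]
force: [-0.7, 1.2, -1.4]
opening: 0.0555
```

Emit:
{"name": "move_arm", "arguments": {"deltas": [[0.085,[0,0,0],[0,0,0]],[0.085,[0,0,0],[0,0,0]],[0.085,[0,0,0.05],[0,0,0]],[0.085,[0,0.02,0.05],[0,0,0]],[0.085,[0.005,0.055,0],[0,0,0]],[0.085,[0.01,0.06,0],[0,0,0]],[0.085,[0.01,0.06,0],[0,0,0]],[0.085,[0.01,0.06,0],[0,0,0]],[0.085,[0,0.05,0],[0,0,0]],[0.085,[0,0.023,0],[0,0,0]],[0.085,[0,0,0],[0,0,0]]]}}

```text
t: 7.38
eef_pos: [0.4346, 0.0553, 0.1144]
tool_rot: [-0.707, 0.006, -0.006, 0.707]
force: [0.8, -0.2, 0.9]
opening: 0.0851
```

```bash
python3 - <<'E'
from h import *
im=cap('top'); a=cv2.resize(im[135:250,120:345],None,fx=3.5,fy=3.5,interpolation=cv2.INTER_CUBIC); cv2.imwrite('pics/c4.png',a)
print(env.sense()['eef_pos'])
E
```

```text
[0.43470303 0.05429354 0.1144007 ]
```

View pics/c4.png

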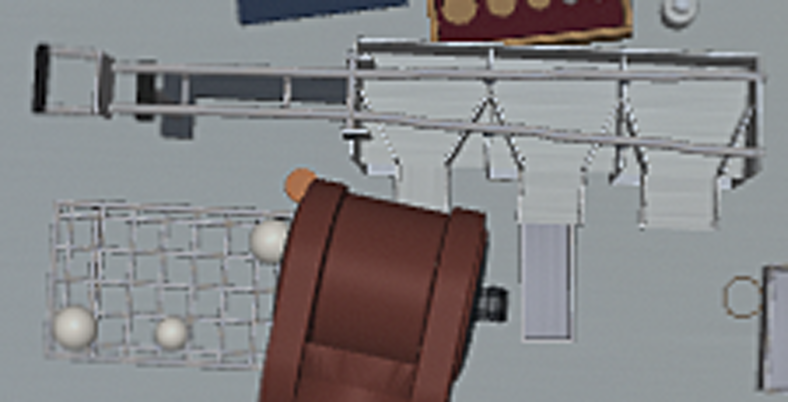

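Emit:
{"name": "move_arm", "arguments": {"deltas": [[0.085,[0,0.0007,-0.05],[0,0,0]],[0.085,[0,0,-0.03],[0,0,0]],[0.085,[0,0,-0.015],[0,0,0]],[0.085,[0,0,-0.005],[0,0,0]],[0.06,[0,0,0],[0,0,0]],[0.06,[0,0,0],[0,0,0]],[0.06,[0,0,0],[0,0,0]],[0.06,[0,0,0],[0,0,0]]]}}

```text
t: 8.43
eef_pos: [0.4356, 0.0544, 0.0155]
tool_rot: [0.707, -0.006, 0.008, -0.707]
force: [-1.0, -1.6, 6.6]
opening: 0.0671
```

Emit:
{"name": "move_arm", "arguments": {"deltas": [[0.06,[-0.015,0,0.002],[0,0,0]],[0.06,[-0.025,0,0.002],[0,0,0]],[0.06,[0,0,0.03],[0,0,0]],[0.06,[0,0,0.035],[0,0,0]],[0.06,[0,-0.03,0],[0,0,0]],[0.06,[0,-0.05,0],[0,0,0]],[0.06,[0,-0.05,0],[0,0,0]],[0.06,[0,-0.05,0],[0,0,0]],[0.06,[0,-0.025,0],[0,0,0]],[0.06,[0,-0.01,0],[0,0,0]],[0.06,[0,0,-0.03],[0,0,0]],[0.06,[0,0,0],[0,0,0]]]}}

```text
t: 9.93
eef_pos: [0.3933, -0.1585, 0.0515]
tool_rot: [-0.706, 0.008, -0.006, 0.708]
force: [0.1, 0.4, -1.7]
opening: 0.0677
```

Emit:
{"name": "move_arm", "arguments": {"deltas": [[0.06,[0,-0.002,-0.018],[0,0,0]],[0.06,[0.01,0,-0.011],[0,0,0]],[0.06,[0.015,0,-0.004],[0,0,0]],[0.06,[0.015,0,0],[0,0,0]],[0.06,[0.007,0,-0.001],[0,0,0]],[0.06,[0,0,-0.001],[0,0,0]],[0.06,[0,0,0],[0,0,0]]]}}

```text
t: 10.8
eef_pos: [0.4413, -0.1621, 0.0184]
tool_rot: [-0.707, 0.007, -0.007, 0.707]
force: [0.8, -1.1, -3.0]
opening: 0.0672
```

Emit:
{"name": "move_arm", "arguments": {"deltas": [[0.06,[0,0.001,-0.0035],[0,0,0]],[0.06,[0,0,0],[0,0,0]],[0.085,[0,0,0],[0,0,0]],[0.085,[0,0,0],[0,0,0]],[0.085,[0,0,0.05],[0,0,0]],[0.085,[0,0.01,0.04],[0,0,0]],[0.085,[-0.005,0.05,0],[0,0,0]],[0.085,[0,0.049,-0.02],[0,0,0]],[0.085,[0,0,-0.04],[0,0,0]],[0.085,[0,0,-0.02],[0,0,0]],[0.085,[0,0,-0.009],[0,0,0]],[0.085,[0,0,0],[0,0,0]]]}}

```text
t: 12.3
eef_pos: [0.4366, -0.0524, 0.0158]
tool_rot: [-0.707, 0.007, -0.007, 0.707]
force: [-0.2, -0.0, 0.7]
opening: 0.0852
```

Emit:
{"name": "move_arm", "arguments": {"deltas": [[0.03,[0,0,0],[0,0,0]],[0.03,[0,0,0],[0,0,0]],[0.03,[0,0,0],[0,0,0]],[0.03,[0,0,0],[0,0,0]],[0.03,[0,0,0],[0,0,0]]]}}

```text
t: 12.92
eef_pos: [0.4374, -0.0527, 0.0169]
tool_rot: [0.707, -0.007, 0.008, -0.707]
force: [-0.6, -0.2, 5.5]
opening: 0.0437
```

Emit:
{"name": "move_arm", "arguments": {"deltas": [[0.03,[-0.015,0,0.001],[0,0,0]],[0.03,[-0.025,0,0.001],[0,0,0]],[0.03,[0,0,0.015],[0,0,0]],[0.03,[0,0.035,0],[0,0,0]],[0.03,[0,0.045,0],[0,0,0]],[0.03,[0,0.032,0],[0,0,0]],[0.03,[0,0,-0.008],[0,0,0]],[0.03,[0.01,0,-0.006],[0,0,0]],[0.03,[0.015,0,-0.001],[0,0,0]],[0.03,[0.015,0,0],[0,0,0]],[0.03,[0.006,0,-0.001],[0,0,0]],[0.03,[0,0,0],[0,0,0]]]}}

```text
t: 14.42
eef_pos: [0.443, 0.0592, 0.0169]
tool_rot: [-0.707, 0.007, -0.007, 0.707]
force: [1.4, 0.1, -1.8]
opening: 0.0432
```

Emit:
{"name": "move_arm", "arguments": {"deltas": [[0.03,[0.001,0,-0.001],[0,0,0]],[0.085,[0,0,0],[0,0,0]],[0.085,[0,0,0],[0,0,0]],[0.085,[0,0,0.05],[0,0,0]],[0.085,[0,-0.01,0.05],[0,0,0]],[0.085,[-0.014,-0.05,0],[0,0,0]],[0.085,[-0.01,-0.06,0],[0,0,0]],[0.085,[-0.01,-0.06,0],[0,0,0]],[0.085,[-0.01,-0.06,0],[0,0,0]],[0.085,[0,-0.06,0],[0,0,0]],[0.085,[0,-0.032,-0.02],[0,0,0]],[0.085,[0,0,-0.04],[0,0,0]]]}}

```text
t: 15.92
eef_pos: [0.4002, -0.2758, 0.0566]
tool_rot: [0.708, -0.007, 0.009, -0.706]
force: [-0.2, 0.1, -0.6]
opening: 0.085
```

```bash
python3 - <<'E'
from h import *
im=cap('top'); a=cv2.resize(im[135:250,120:345],None,fx=3.5,fy=3.5,interpolation=cv2.INTER_CUBIC); cv2.imwrite('pics/c5.png',a)
print(env.sense()['eef_pos'])
E
```

```text
[ 0.39766874 -0.27163198  0.05008481]
```

View pics/c5.png

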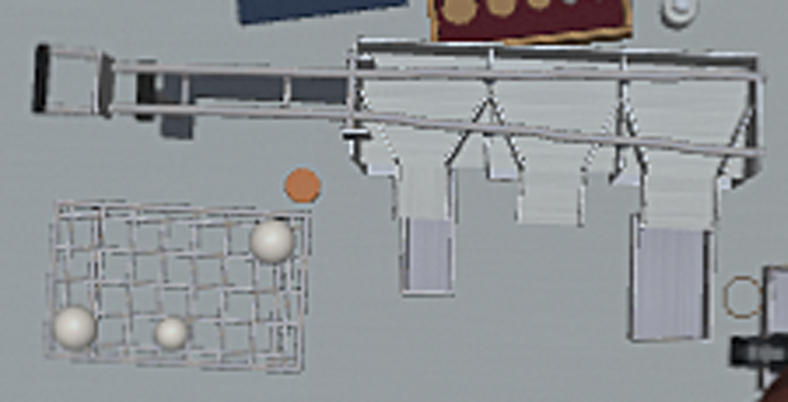

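Emit:
{"name": "move_arm", "arguments": {"deltas": [[0.085,[0.002,-0.0015,-0.025],[0,0,0]],[0.085,[0,0,-0.01],[0,0,0]],[0.05,[0,0,0],[0,0,0]],[0.05,[0,0,0],[0,0,0]],[0.05,[0,0,0],[0,0,0]],[0.05,[0,0,0],[0,0,0]],[0.05,[0,0,0],[0,0,0]]]}}

```text
t: 16.85
eef_pos: [0.4023, -0.2743, 0.0221]
tool_rot: [0.707, -0.007, 0.007, -0.707]
force: [-0.7, 2.0, 6.8]
opening: 0.0552
```

Emit:
{"name": "move_arm", "arguments": {"deltas": [[0.05,[0,0,0.03],[0,0,0]],[0.05,[-0.005,0,0.04],[0,0,0]],[0.05,[0,0.03,0],[0,0,0]],[0.05,[0,0.055,0],[0,0,0]],[0.05,[0,0.055,0],[0,0,0]],[0.05,[0,0.05,0],[0,0,0]],[0.05,[0,0.025,0],[0,0,0]],[0.05,[0,0.008,0],[0,0,0]],[0.05,[0,0,-0.03],[0,0,0]],[0.05,[0,0,-0.02],[0,0,0]],[0.05,[0,0,0],[0,0,0]],[0.05,[0,0,0],[0,0,0]]]}}

```text
t: 18.35
eef_pos: [0.3971, -0.0515, 0.0417]
tool_rot: [0.707, -0.007, 0.007, -0.707]
force: [0.3, 0.4, -2.4]
opening: 0.0551
```

Emit:
{"name": "move_arm", "arguments": {"deltas": [[0.05,[0,0,-0.012],[0,0,0]],[0.05,[0.011,0,-0.006],[0,0,0]],[0.05,[0.015,0,0],[0,0,0]],[0.05,[0.015,0,0],[0,0,0]],[0.05,[0.01,0,-0.001],[0,0,0]],[0.05,[0,0,-0.001],[0,0,0]],[0.05,[0,0,0],[0,0,0]]]}}

```text
t: 19.23
eef_pos: [0.4489, -0.0512, 0.0221]
tool_rot: [0.707, -0.006, 0.008, -0.707]
force: [-1.4, 1.2, 7.8]
opening: 0.0555
```

Emit:
{"name": "move_arm", "arguments": {"deltas": [[0.085,[0,0,0],[0,0,0]],[0.085,[0,0,0],[0,0,0]],[0.085,[-0.02,0,0.05],[0,0,0]],[0.085,[-0.02,0.01,0.04],[0,0,0]],[0.085,[0.0,0.05,0],[0,0,0]],[0.085,[0.0,0.047,0],[0,0,0]],[0.085,[0.03,0,-0.02],[0,0,0]],[0.085,[0.018,0,-0.03],[0,0,0]],[0.085,[0,0,-0.03],[0,0,0]],[0.085,[0,0,-0.011],[0,0,0]],[0.085,[0,0,0],[0,0,0]],[0.04,[0,0,0],[0,0,0]]]}}

```text
t: 20.72
eef_pos: [0.4565, 0.056, 0.0211]
tool_rot: [0.707, -0.006, 0.008, -0.707]
force: [-0.3, -0.6, 0.8]
opening: 0.0694
```

Emit:
{"name": "move_arm", "arguments": {"deltas": [[0.03,[0,0,0],[0,0,0]],[0.03,[0,0,0],[0,0,0]],[0.03,[0,0,0],[0,0,0]],[0.03,[0,0,0],[0,0,0]]]}}

```text
t: 21.22
eef_pos: [0.4566, 0.0558, 0.0211]
tool_rot: [0.707, -0.006, 0.008, -0.707]
force: [-2.6, -0.6, 5.6]
opening: 0.0438
```

Gripped the narrow pan, which had been knocked back. I pull it about 27 mm to its spot, release, retreat and look.

Emit:
{"name": "move_arm", "arguments": {"deltas": [[0.03,[-0.01,0.001,0],[0,0,0]],[0.03,[-0.012,0.002,0],[0,0,0]],[0.03,[-0.005,0,0],[0,0,0]],[0.03,[0,0,0],[0,0,0]],[0.085,[0,0,0],[0,0,0]],[0.085,[0,0,0],[0,0,0]],[0.085,[0,0,0.05],[0,0,0]],[0.085,[0,0.02,0.05],[0,0,0]],[0.085,[0,0.05,0.05],[0,0,0]],[0.085,[0,0.06,0.04],[0,0,0]],[0.085,[-0.02,0.06,0],[0,0,0]],[0.085,[-0.01,0.05,0],[0,0,0]]]}}

```text
t: 22.72
eef_pos: [0.3979, 0.2866, 0.1989]
tool_rot: [-0.707, 0.007, -0.007, 0.707]
force: [0.8, -0.2, -0.4]
opening: 0.0849
```

```bash
python3 - <<'E'
from h import *
im=cap('top'); a=cv2.resize(im[135:250,120:345],None,fx=3.5,fy=3.5,interpolation=cv2.INTER_CUBIC); cv2.imwrite('pics/c6.png',a)
print(env.sense()['eef_pos'])
E
```

```text
[0.3963302  0.29085698 0.19845909]
```

View pics/c6.png

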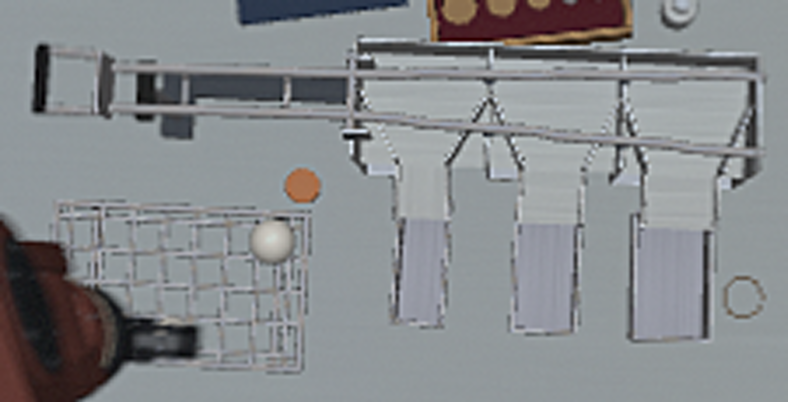

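Emit:
{"name": "move_arm", "arguments": {"deltas": [[0.07,[0.0066,-0.017,-0.03],[0,0,0]],[0.06,[0,0,-0.05],[0,0,0]],[0.06,[0,0,-0.04],[0,0,0]],[0.06,[0,0,-0.02],[0,0,0]],[0.06,[0,0,-0.012],[0,0,0]],[0.06,[0,0,-0.003],[0,0,0]],[0.06,[0,0,0],[0,0,0]],[0.02,[0,0,0],[0,0,0]],[0.02,[0,0,0],[0,0,0]],[0.02,[0,0,0],[0,0,0]],[0.02,[0,0,0],[0,0,0]],[0.02,[0,0,0],[0,0,0]]], "newtons": 25}}

```text
t: 24.28
eef_pos: [0.4062, 0.2681, 0.0445]
tool_rot: [-0.707, 0.006, -0.007, 0.707]
force: [-0.1, 3.0, 5.4]
opening: 0.0279
```

Emit:
{"name": "move_arm", "arguments": {"deltas": [[0.02,[0,0,0.03],[0,0,0]],[0.02,[0,0,0.05],[0,0,0]],[0.02,[0,0,0.05],[0,0,0]],[0.02,[0,0,0.04],[0,0,0]],[0.02,[0,0,0.015],[0,0,0]],[0.02,[0,0,0],[0,0,0]],[0.02,[0,0,0],[0,0,0]]]}}

```text
t: 25.15
eef_pos: [0.4049, 0.2673, 0.2267]
tool_rot: [0.707, -0.008, 0.006, -0.707]
force: [-0.4, -0.0, -0.9]
opening: 0.0281
```

```bash
python3 - <<'E'
from h import *
print(env.sense()['eef_pos'],env.sense()['opening'],env.sense()['force'])
a=cv2.imread('pics/c6.png').sum(2).astype(int)
for u in (130,200,215,230,260,270,310,335):
    p=a[55:125,u-3:u+4].mean(1)
    print(u,[int(x) for x in p[::2]])
for u,v in((230,89),(130,86),(330,92)): print(cp(u,v,.168))
cap('top'); find('top',['ball_small_1_center','ball_medium_1_center'])
E
```

```text
[0.40486246 0.26734291 0.22668367] 0.028068103965445745 [-0.44689291 -0.04345307 -0.88339651]
130 [460, 463, 435, 413, 432, 451, 455, 400, 336, 363, 431, 469, 484, 473, 469, 471, 473, 474, 473, 472, 472, 477, 479, 443, 420, 456, 467, 432, 371, 329, 366, 433, 459, 468, 461]
200 [452, 454, 461, 458, 429, 430, 471, 468, 418, 314, 219, 194, 194, 204, 209, 208, 210, 211, 218, 179, 100, 219, 430, 485, 461, 466, 477, 495, 417, 317, 362, 451, 465, 464, 458]
215 [454, 454, 460, 456, 423, 423, 466, 476, 435, 315, 202, 184, 193, 205, 213, 212, 208, 205, 207, 189, 147, 232, 376, 456, 469, 434, 430, 480, 436, 353, 389, 458, 465, 461, 458]
230 [452, 454, 466, 460, 409, 400, 455, 480, 450, 334, 217, 191, 193, 206, 213, 213, 211, 207, 207, 195, 171, 226, 323, 424, 472, 429, 420, 478, 463, 394, 337, 335, 412, 472, 462]
260 [455, 457, 470, 460, 400, 385, 437, 482, 478, 371, 246, 202, 190, 201, 209, 210, 211, 212, 208, 207, 214, 170, 139, 319, 491, 434, 400, 460, 476, 440, 342, 297, 395, 477, 467]
270 [454, 453, 462, 458, 423, 416, 448, 481, 482, 388, 269, 214, 191, 205, 212, 213, 214, 214, 210, 208, 211, 175, 157, 331, 493, 440, 404, 452, 472, 450, 358, 310, 402, 477, 465]
310 [454, 452, 453, 454, 463, 449, 415, 443, 494, 464, 368, 249, 173, 193, 201, 203, 210, 215, 217, 212, 206, 181, 171, 258, 377, 442, 478, 472, 487, 490, 372, 293, 393, 479, 467]
335 [454, 456, 454, 454, 464, 444, 396, 423, 487, 485, 401, 253, 158, 189, 207, 211, 211, 210, 215, 214, 207, 199, 198, 199, 260, 414, 491, 418, 436, 497, 445, 362, 325, 357, 443]
[0.60080734 0.21191423 0.168     ]
[0.60144735 0.29379655 0.168     ]
[0.60029298 0.13085034 0.168     ]
top ball_medium_1_center 0.69 [0.483 0.183 0.072]
top ball_medium_1_center 0.68 [0.604 0.254 0.171]
```

Emit:
{"name": "move_arm", "arguments": {"deltas": [[0.02,[0.03,-0.01,0],[0,0,0]],[0.02,[0.05,-0.015,0],[0,0,0]],[0.02,[0.05,-0.015,0],[0,0,0]],[0.02,[0.04,-0.01,0],[0,0,0]],[0.02,[0.02,-0.005,0],[0,0,0]],[0.02,[0.007,0,0],[0,0,0]],[0.02,[0,0,-0.02],[0,0,0]],[0.02,[0,0,-0.02],[0,0,0]],[0.02,[0,0,-0.008],[0,0,0]],[0.02,[0,0,0],[0,0,0]],[0.02,[0,0,0],[0,0,0]]]}}

```text
t: 26.68
eef_pos: [0.6028, 0.2129, 0.1818]
tool_rot: [-0.707, 0.006, -0.007, 0.707]
force: [0.3, 0.6, -1.1]
opening: 0.0281
```

```bash
python3 - <<'E'
from h import *
im=cap('scene'); s=env.sense();print(s['eef_pos'],s['force'],s['opening'])
p=proj('scene',[s['eef_pos']])[0];print(p)
x,y=p.astype(int); a=im[y-45:y+25,x-60:x+60]; cv2.imwrite('pics/c7.png',cv2.resize(a,None,fx=6,fy=6,interpolation=cv2.INTER_CUBIC))
E
```

```text
[0.60289574 0.2128031  0.1818047 ] [ 0.87069023  0.35383023 -0.78260749] 0.028236219762829938
[219.99936245 160.48756583]
```

View pics/c7.png

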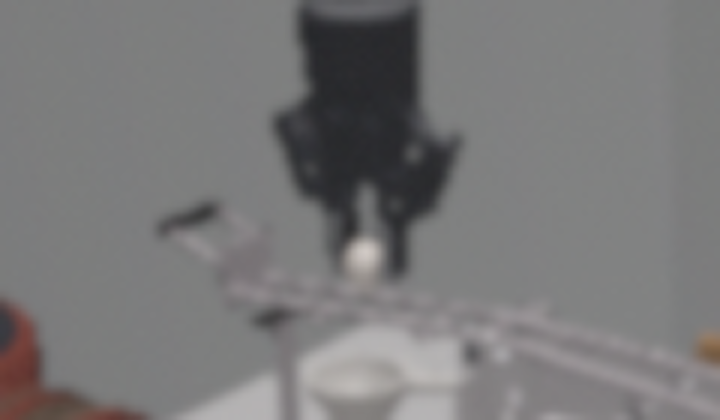

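Emit:
{"name": "move_arm", "arguments": {"deltas": [[0.02,[-0.001,0,-0.007],[0,0,0]],[0.02,[0,0,-0.003],[0,0,0]],[0.02,[0,0,0],[0,0,0]],[0.02,[0,0,0],[0,0,0]],[0.045,[0,0,0],[0,0,0]],[0.05,[0,0,0],[0,0,0]],[0.05,[0,0,0],[0,0,0]],[0.05,[0,0,0.03],[0,0,0]],[0.06,[-0.01,0,0.03],[0,0,0]],[0.07,[-0.05,-0.01,0],[0,0,0]],[0.07,[-0.04,-0.01,0],[0,0,0]],[0.07,[-0.017,-0.005,0],[0,0,0]]]}}

```text
t: 28.22
eef_pos: [0.483, 0.1875, 0.2311]
tool_rot: [-0.707, 0.007, -0.007, 0.707]
force: [-0.4, 0.3, 0.8]
opening: 0.0699
```

```bash
python3 - <<'E'
from h import *
im=cap('scene'); s=env.sense();print(s['eef_pos'],s['force'],s['opening'])
cv2.imwrite('pics/c8.png',cv2.resize(im[125:225,170:320],None,fx=5,fy=5,interpolation=cv2.INTER_CUBIC))
E
```

```text
[0.4820865  0.18733704 0.23131338] [1.26954917 0.33367103 1.02614549] 0.06969567806431956
```

View pics/c8.png

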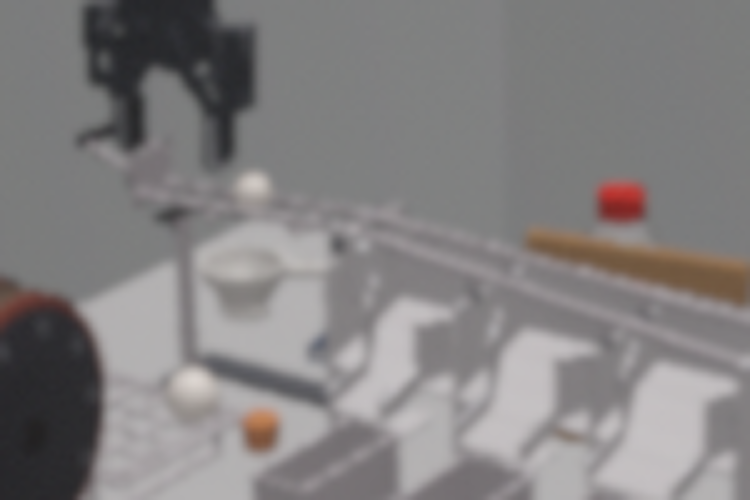

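Emit:
{"name": "move_arm", "arguments": {"deltas": [[0.07,[0.003,0.001,-0.05],[0,0,0]],[0.07,[0,0,-0.06],[0,0,0]],[0.07,[0,0,-0.04],[0,0,0]],[0.07,[0,0,-0.02],[0,0,0]],[0.07,[0,0,-0.01],[0,0,0]],[0.07,[0,0,-0.005],[0,0,0]],[0.07,[0,0,0],[0,0,0]],[0.03,[0,0,0],[0,0,0]],[0.03,[0,0,0],[0,0,0]],[0.03,[0,0,0],[0,0,0]],[0.03,[0,0,0],[0,0,0]]]}}

```text
t: 29.65
eef_pos: [0.4881, 0.1885, 0.0463]
tool_rot: [0.707, -0.007, 0.007, -0.707]
force: [0.7, -2.4, 3.3]
opening: 0.0384
```

Emit:
{"name": "move_arm", "arguments": {"deltas": [[0.03,[0,0,0.03],[0,0,0]],[0.03,[0,0,0.05],[0,0,0]],[0.03,[0,0,0.06],[0,0,0]],[0.03,[0,0,0.05],[0,0,0]],[0.03,[0,0,0],[0,0,0]]]}}

```text
t: 30.28
eef_pos: [0.4893, 0.1891, 0.2397]
tool_rot: [-0.707, 0.005, -0.009, 0.708]
force: [-0.2, -0.4, -1.4]
opening: 0.0385
```

Emit:
{"name": "move_arm", "arguments": {"deltas": [[0.03,[0.03,0.01,0],[0,0,0]],[0.03,[0.05,0.013,0],[0,0,0]],[0.03,[0.025,0,0],[0,0,0]],[0.03,[0.01,0,-0.01],[0,0,0]],[0.03,[0,0,-0.025],[0,0,0]],[0.03,[0,0,-0.015],[0,0,0]],[0.03,[0,0,-0.01],[0,0,0]],[0.03,[0,0,-0.004],[0,0,0]],[0.03,[0,0,0],[0,0,0]],[0.03,[0,0,0],[0,0,0]]]}}

```text
t: 31.52
eef_pos: [0.6034, 0.2118, 0.1743]
tool_rot: [-0.707, 0.005, -0.009, 0.707]
force: [-0.7, -0.3, 16.3]
opening: 0.0385
```

Emit:
{"name": "move_arm", "arguments": {"deltas": [[0.03,[0,0,0.003],[0,0,0]],[0.03,[0,0,0],[0,0,0]],[0.05,[0,0,0],[0,0,0]],[0.06,[0,0,0],[0,0,0]],[0.06,[0,0,0],[0,0,0]],[0.06,[0,0,0.03],[0,0,0]],[0.07,[-0.01,0,0.04],[0,0,0]],[0.07,[-0.05,0.01,0],[0,0,0]],[0.07,[-0.05,0.04,0],[0,0,0]],[0.07,[-0.05,0.05,0],[0,0,0]],[0.07,[-0.03,0.045,-0.02],[0,0,0]],[0.07,[-0.005,0.003,-0.04],[0,0,0]]]}}

```text
t: 33.02
eef_pos: [0.4133, 0.3558, 0.1857]
tool_rot: [-0.706, 0.005, -0.007, 0.708]
force: [0.0, -0.3, -1.0]
opening: 0.0702
```

```bash
python3 - <<'E'
from h import *
s=env.sense();print(s['eef_pos'],s['force'],s['opening'])
im=cap('scene'); im2=cap('top')
a=cv2.resize(im[125:225,170:320],None,fx=4,fy=4,interpolation=cv2.INTER_CUBIC); b=cv2.resize(im2[140:180,125:275],None,fx=4,fy=4,interpolation=cv2.INTER_CUBIC)
cv2.imwrite('pics/c9.png',np.vstack([a,b]))
E
```

```text
[0.4133404  0.35584345 0.18568476] [ 0.02574419 -0.32207317 -1.00537821] 0.07024993143805006
```

View pics/c9.png

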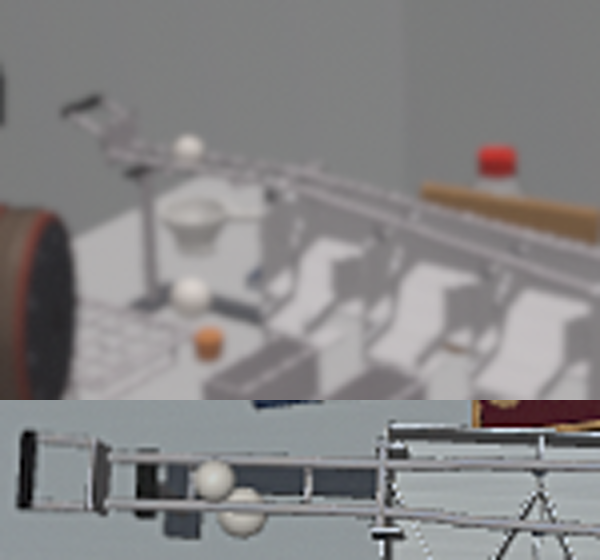

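```bash
python3 - <<'E'
from h import *
print('small top now',px2z('top',(125+215/4-.4,140+80/4-.4),.173))
print('medium on bench',px2z('top',(125+243/4-.4,140+111/4-.4),.02))
for y in(.212,.22,.23,.24,.25,.26,.28): print(y,proj('scene',[(.601,y,.173)])[0])
print('scene small c8 220.6,162 ; c9 217.5,161.7')
print('med scene',proj('scene',[px2z('top',(185.4,167.4),.02)]),'vs',170+190/4,125+295/4)
cap('top'); find('top',['ball_medium_1_center','ball_small_1_center'])
cap('scene'); find('scene',['ball_medium_1_center','ball_small_1_center'])
E
```

```text
small top now [0.60096657 0.23103942 0.173     ]
medium on bench [0.59913256 0.23520167 0.02      ]
0.212 [219.95811842 162.88694662]
0.22 [218.26063053 162.50614687]
0.23 [216.14978821 162.03260877]
0.24 [214.05108576 161.56178312]
0.25 [211.96441534 161.09364591]
0.26 [209.88967044 160.62817344]
0.28 [205.77553749 159.70512928]
scene small c8 220.6,162 ; c9 217.5,161.7
med scene [[216.51923293 198.91421542]] vs 217.5 198.75
top ball_medium_1_center 0.52 [0.599 0.253 0.175]
```

Emit:
{"name": "move_arm", "arguments": {"deltas": [[0.07,[-0.006,0.003,-0.04],[0,0,0]],[0.07,[0,0,-0.05],[0,0,0]],[0.07,[0,0,-0.03],[0,0,0]],[0.07,[0,0,-0.013],[0,0,0]],[0.07,[0,0,-0.006],[0,0,0]],[0.07,[0,0,0],[0,0,0]],[0.03,[0,0,0],[0,0,0]],[0.03,[0,0,0],[0,0,0]],[0.03,[0,0,0],[0,0,0]],[0.03,[0,0,0],[0,0,0]]]}}

```text
t: 34.67
eef_pos: [0.4091, 0.356, 0.0464]
tool_rot: [-0.707, 0.007, -0.007, 0.707]
force: [0.2, -1.3, 6.2]
opening: 0.0386
```

Emit:
{"name": "move_arm", "arguments": {"deltas": [[0.03,[0,0,0.03],[0,0,0]],[0.03,[0,0,0.05],[0,0,0]],[0.03,[0,0,0.06],[0,0,0]],[0.03,[0,0,0.05],[0,0,0]],[0.03,[0,0,0],[0,0,0]]]}}

```text
t: 35.3
eef_pos: [0.4101, 0.3569, 0.24]
tool_rot: [-0.706, 0.005, -0.009, 0.708]
force: [0.6, 0.3, -1.9]
opening: 0.0384
```

```bash
python3 - <<'E'
from h import *
im=cap('scene'); im2=cap('top')
a=cv2.resize(im[150:215,185:260],None,fx=8,fy=8,interpolation=cv2.INTER_CUBIC); b=cv2.resize(im2[145:180,145:220],None,fx=8,fy=8,interpolation=cv2.INTER_CUBIC)
cv2.imwrite('pics/c10.png',np.vstack([a[:320],b]) if 0 else np.vstack([a[60:],b])[:600+140])
o=np.vstack([a[180:],b]);print(o.shape);cv2.imwrite('pics/c10.png',o)
E
```

```text
(620, 600, 3)
```

View pics/c10.png

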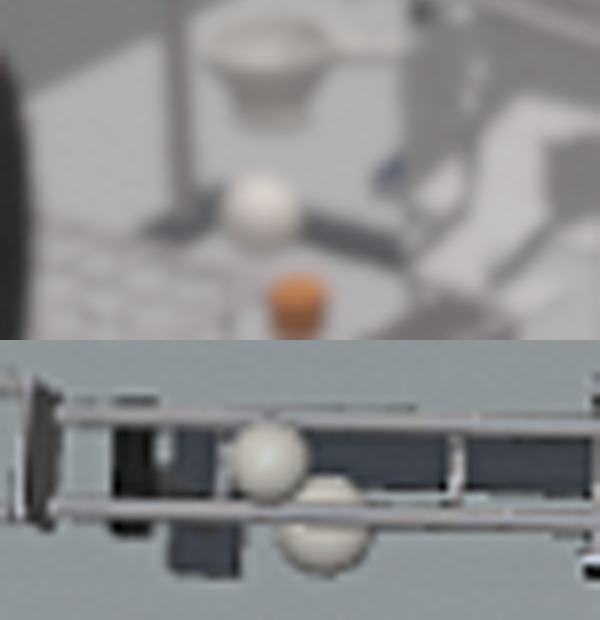

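Emit:
{"name": "move_arm", "arguments": {"deltas": [[0.03,[0.03,-0.03,0],[0,0,0]],[0.03,[0.045,-0.045,0],[0,0,0]],[0.03,[0.05,-0.05,0],[0,0,0]],[0.03,[0.045,-0.045,0],[0,0,0]],[0.03,[0.02,-0.018,0],[0,0,0]],[0.03,[0.005,-0.004,-0.01],[0,0,0]],[0.03,[0,0,-0.025],[0,0,0]],[0.03,[0,0,-0.015],[0,0,0]],[0.03,[0,0,-0.008],[0,0,0]],[0.03,[0,0,-0.002],[0,0,0]],[0.03,[0,0,0],[0,0,0]]]}}

```text
t: 36.78
eef_pos: [0.597, 0.172, 0.177]
tool_rot: [-0.707, 0.006, -0.008, 0.707]
force: [3.4, 1.3, 4.7]
opening: 0.0382
```

Emit:
{"name": "move_arm", "arguments": {"deltas": [[0.03,[0,0,0.008],[0,0,0]],[0.03,[0.008,-0.006,0],[0,0,0]],[0.03,[0,0,0],[0,0,0]],[0.03,[0,0,-0.005],[0,0,0]],[0.03,[0,0,-0.003],[0,0,0]],[0.03,[0,0,0],[0,0,0]]]}}

```text
t: 37.52
eef_pos: [0.6037, 0.1653, 0.175]
tool_rot: [-0.707, 0.007, -0.007, 0.707]
force: [-0.3, -0.3, -1.7]
opening: 0.0384
```

Emit:
{"name": "move_arm", "arguments": {"deltas": [[0.03,[0.001,0,-0.001],[0,0,0]],[0.03,[0,0,0],[0,0,0]],[0.044,[0,0,0],[0,0,0]],[0.048,[0,0,0],[0,0,0]],[0.055,[0,0,0],[0,0,0]],[0.055,[0,0,0.015],[0,0,0]],[0.055,[0,0,0.04],[0,0,0]],[0.055,[-0.02,0,0.02],[0,0,0]],[0.055,[-0.06,0,0],[0,0,0]],[0.055,[-0.06,0,0],[0,0,0]],[0.055,[-0.05,0.01,0],[0,0,0]],[0.055,[0,0,0],[0,0,0]]]}}

```text
t: 39.02
eef_pos: [0.4131, 0.176, 0.2516]
tool_rot: [-0.707, 0.005, -0.007, 0.707]
force: [-0.0, 0.4, 0.3]
opening: 0.0547
```

```bash
cat >> h.py <<'E'
def blobs():
    im=cap('top'); s=im[140:180,125:240]; b=cv2.resize(s,None,fx=8,fy=8,interpolation=cv2.INTER_CUBIC)
    hsv=cv2.cvtColor(b,cv2.COLOR_BGR2HSV)
    # balls warm white: red>=blue and bright
    m=((b[...,2].astype(int)-b[...,0]>4)&(b.max(2)>150)).astype(np.uint8); m=cv2.morphologyEx(m,cv2.MORPH_OPEN,np.ones((9,9)))
    n,l,st,c=cv2.connectedComponentsWithStats(m)
    for i in range(1,n):
        if st[i,4]>800:
            p=c[i]/8-.44+[125,140]; print('px',p.round(1),'bbox',st[i,:4]/8,'rail',px2z('top',p,.175).round(3),'bench',px2z('top',p,.02).round(3))
    return im
E
python3 - <<'E'
from h import *
blobs(); s=env.sense(); print(s['eef_pos'],s['opening'],s['q'])
E
```

```text
px [186.9 158.7] bbox [56.25  13.375 12.25  11.625] rail [0.604 0.207 0.175] bench [0.627 0.232 0.02 ]
px [175.5 159.1] bbox [46.75  15.375  8.5    8.25 ] rail [0.602 0.239 0.175] bench [0.625 0.268 0.02 ]
px [184.6 169.7] bbox [55.375 28.     9.5    4.5  ] rail [0.573 0.212 0.175] bench [0.592 0.237 0.02 ]
[0.41475935 0.17565249 0.25139857] 0.0549718986675175 [ 1.08709689e-01 -3.52889402e-01 -2.88607534e-01  1.63184841e+00
  5.27176115e-05  1.27469884e-01]
```

Emit:
{"name": "move_arm", "arguments": {"deltas": [[0.052,[0.0,0.015,0],[0,-0.17,0]],[0.05,[0.02,0.02,0],[0,-0.17,0]],[0.05,[0.03,0.02,-0.01],[0,-0.17,0]],[0.05,[0.03,0,-0.02],[0,-0.17,0]],[0.05,[0.02,0,-0.03],[0,-0.018,0]],[0.05,[0.01,0,-0.04],[0,0,0]],[0.05,[0,0,-0.04],[0,0,0]],[0.05,[0,0,0],[0,0,0]],[0.05,[0,0,0],[0,0,0]]]}}

```text
t: 40.2
eef_pos: [0.5383, 0.2397, 0.1135]
tool_rot: [0.667, 0.228, 0.244, -0.666]
force: [-0.2, 0.7, 0.0]
opening: 0.0502
```

```bash
python3 - <<'E'
from h import *
from scipy.spatial.transform import Rotation as R
s=env.sense(); print(s['eef_pos'],s['opening'],R.from_quat(s['tool_rot']).as_matrix().round(3))
E
```

```text
[0.53826789 0.23967125 0.11353564] 0.050164610925753694 [[ 0.777  0.629  0.022]
 [-0.02  -0.009  1.   ]
 [ 0.629 -0.777  0.006]]
```

Emit:
{"name": "move_arm", "arguments": {"deltas": [[0.048,[-0.014,-0.0087,0],[0,0,0]],[0.048,[0.02,0,-0.025],[0,0,0]],[0.048,[0.02,0,-0.025],[0,0,0]],[0.048,[0.016,0,-0.02],[0,0,0]],[0.048,[0.012,0,-0.015],[0,0,0]],[0.048,[0.008,0,-0.01],[0,0,0]],[0.048,[0.002,0,-0.0015],[0,0,0]],[0.048,[0,0,0],[0,0,0]]]}}

```text
t: 41.2
eef_pos: [0.6022, 0.2311, 0.0164]
tool_rot: [0.667, 0.228, 0.244, -0.666]
force: [-0.4, -0.6, 0.2]
opening: 0.0481
```

Emit:
{"name": "move_arm", "arguments": {"deltas": [[0.03,[0,0,0],[0,0,0]],[0.03,[0,0,0],[0,0,0]],[0.03,[0,0,0],[0,0,0]],[0.03,[0,0,0],[0,0,0]]]}}

```text
t: 41.7
eef_pos: [0.602, 0.2313, 0.0161]
tool_rot: [0.667, 0.228, 0.244, -0.666]
force: [0.1, 0.4, 5.8]
opening: 0.0377
```

Emit:
{"name": "move_arm", "arguments": {"deltas": [[0.03,[-0.01,0,0.0125],[0,0,0]],[0.03,[-0.02,0,0.025],[0,0,0]],[0.03,[-0.03,0,0.035],[0,0,0]],[0.03,[-0.03,0,0.035],[0,0,0]],[0.03,[-0.02,-0.02,0.04],[0,0,0]],[0.03,[0,-0.02,0.05],[0,0.1,0]],[0.03,[0,-0.02,0.03],[0,0.15,0]],[0.03,[0,-0.02,0],[0,0.15,0]],[0.03,[0,-0.01,0],[0,0.15,0]],[0.03,[0,0,0],[0,0.13,0]],[0.03,[0,0,0],[0,0,0]],[0.03,[0,0,0],[0,0,0]]]}}

```text
t: 43.2
eef_pos: [0.5127, 0.1584, 0.2409]
tool_rot: [0.716, -0.014, -0.001, -0.698]
force: [0.6, -0.4, -1.1]
opening: 0.0381
```

```bash
python3 - <<'E'
from h import *
from scipy.spatial.transform import Rotation as R
s=env.sense(); print(s['eef_pos'],s['opening'],s['force'],R.from_quat(s['tool_rot']).as_matrix().round(3))
im=blobs()
sc=cap('scene'); p=proj('scene',[s['eef_pos']])[0].round().astype(int); print(p)
x,y=p; a=cv2.resize(sc[y-30:y+25,x-30:x+30],None,fx=6,fy=6,interpolation=cv2.INTER_CUBIC)
m=((sc[...,2].astype(int)-sc[...,0]>4)&(sc.max(2)>170)).astype(np.uint8)
ys,xs=np.nonzero(m[y-15:y+15,x-15:x+15]); print('ball scene centroid',xs.mean()+x-15,ys.mean()+y-15,len(xs), np.ptp(xs),np.ptp(ys))
for dz in(0,.005,.01,.015): print(dz,proj('scene',[s['eef_pos']+[0,0,dz]])[0])
E
```

```text
[0.51269446 0.15842413 0.24088418] 0.038077346945598924 [ 0.58799881 -0.39836453 -1.07903474] [[ 1.    -0.022  0.019]
 [-0.02  -0.026  0.999]
 [-0.021 -0.999 -0.026]]
[216 155]
ball scene centroid 210.25316455696202 155.0759493670886 79 17 12
0 [216.04501215 154.61261913]
0.005 [215.9820142  153.24895296]
0.01 [215.91885062 151.88188848]
0.015 [215.8555207  150.51141206]
```

Emit:
{"name": "move_arm", "arguments": {"deltas": [[0.03,[0.02,-0.008,0],[0,0,0]],[0.03,[0.03,-0.01,0],[0,0,0]],[0.03,[0.025,0,0],[0,0,0]],[0.03,[0.013,0,0],[0,0,0]],[0.03,[0,0,-0.02],[0,0,0]],[0.03,[0,0,-0.015],[0,0,0]],[0.03,[0,0,-0.012],[0,0,0]],[0.03,[0,0,-0.006],[0,0,0]],[0.03,[0,0,0],[0,0,0]],[0.03,[0,0,0],[0,0,0]]]}}

```text
t: 44.55
eef_pos: [0.6013, 0.1402, 0.1885]
tool_rot: [0.716, -0.015, -0.001, -0.698]
force: [-0.5, -0.4, -0.7]
opening: 0.0381
```

```bash
python3 - <<'E'
from h import *
s=env.sense(); print(s['eef_pos'],s['opening'],s['force'])
sc=cap('scene'); p=proj('scene',[s['eef_pos']])[0].round().astype(int); x,y=p
a=cv2.resize(sc[y-35:y+25,x-50:x+40],None,fx=6,fy=6,interpolation=cv2.INTER_CUBIC)
t=cv2.resize(cap('top')[140:180,125:215],None,fx=6,fy=6,interpolation=cv2.INTER_CUBIC); cv2.imwrite('pics/c11.png',np.vstack([a,t]))
E
```

```text
[0.60133121 0.14019444 0.18846642] 0.03805896499142751 [-0.4570953  -0.40537519 -0.67566637]
```

View pics/c11.png

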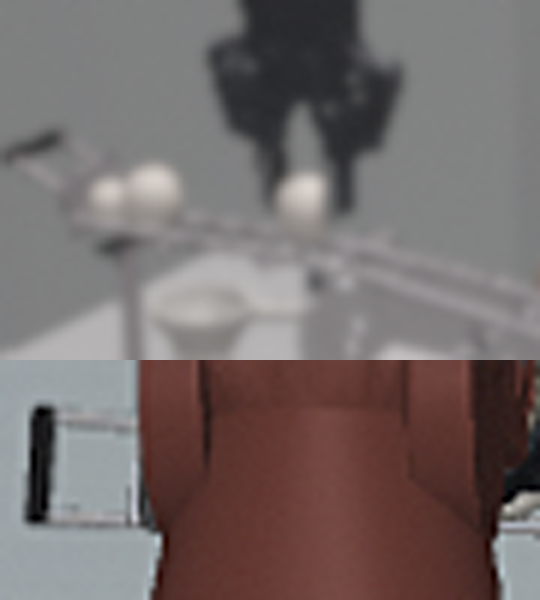

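Emit:
{"name": "move_arm", "arguments": {"deltas": [[0.03,[0,0.02,0],[0,0,0]],[0.03,[0,0.025,0],[0,0,0]],[0.03,[0,0,-0.004],[0,0,0]],[0.03,[0,0,-0.004],[0,0,0]],[0.03,[0,0,0],[0,0,0]],[0.03,[0,0,0],[0,0,0]]]}}

```text
t: 45.4
eef_pos: [0.6011, 0.1847, 0.1799]
tool_rot: [0.716, -0.015, -0.001, -0.698]
force: [0.9, 0.0, -2.1]
opening: 0.0381
```

Emit:
{"name": "move_arm", "arguments": {"deltas": [[0.03,[0,0,-0.001],[0,0,0]],[0.044,[0,0,0],[0,0,0]],[0.048,[0,0,0],[0,0,0]],[0.055,[0,0,0],[0,0,0]],[0.055,[0,0,0.015],[0,0,0]],[0.055,[0,0,0.04],[0,0,0]],[0.055,[-0.02,0,0.02],[0,0,0]],[0.055,[-0.06,0,0],[0,0,0]],[0.055,[-0.06,0.02,0],[0,0,0]],[0.055,[-0.03,0.04,0],[0,0,0]],[0.055,[-0.01,0.06,0],[0,0,0]],[0.055,[0,0.06,0],[0,0,0]]]}}

```text
t: 46.9
eef_pos: [0.4212, 0.3668, 0.2561]
tool_rot: [0.716, -0.014, -0.0, -0.698]
force: [1.5, -0.6, -0.1]
opening: 0.0546
```

```bash
python3 - <<'E'
from h import *
s=env.sense(); print(s['eef_pos'],s['opening'],s['force'])
im=blobs(); cv2.imwrite('pics/c12.png',cv2.resize(im[135:250,120:345],None,fx=3.5,fy=3.5,interpolation=cv2.INTER_CUBIC))
E
```

```text
[0.42122928 0.36681971 0.25605575] 0.05457992930697217 [ 1.54012815 -0.55230596 -0.06858138]
px [165.9 158.1] bbox [36.    13.125 11.125 10.875] rail [0.604 0.266 0.175] bench [0.627 0.298 0.02 ]
px [180.  158.4] bbox [49.875 13.375 11.5   11.   ] rail [0.604 0.226 0.175] bench [0.627 0.253 0.02 ]
px [154.9 158.5] bbox [26.375 14.875  8.25   8.125] rail [0.602 0.298 0.175] bench [0.625 0.333 0.02 ]
```

View pics/c12.png

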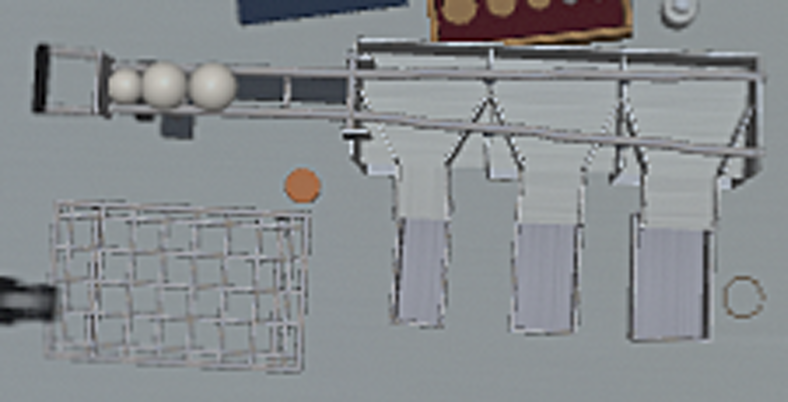

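Emit:
{"name": "move_arm", "arguments": {"deltas": [[0.03,[0.03,0,0],[0,0,0]],[0.03,[0.05,0,0],[0,0,0]],[0.03,[0.05,0,0],[0,0,0]],[0.03,[0.03,0,0],[0,0,0]],[0.03,[0.015,-0.003,0],[0,0,0]],[0.03,[0.006,-0.003,0],[0,0,0]],[0.03,[0,0,0],[0,0,0]],[0.03,[0,0,-0.02],[0,0,0]],[0.03,[0,0,0],[0,0,0]]]}}

```text
t: 48.08
eef_pos: [0.6014, 0.359, 0.2329]
tool_rot: [0.716, -0.016, -0.002, -0.698]
force: [-1.2, -0.7, -0.3]
opening: 0.0303
```

Emit:
{"name": "move_arm", "arguments": {"deltas": [[0.03,[0,0.0015,-0.02],[0,0,0]],[0.03,[0,0,-0.02],[0,0,0]],[0.03,[0,0,-0.013],[0,0,0]],[0.03,[0,0,-0.003],[0,0,0]],[0.03,[0,0,0],[0,0,0]],[0.005,[0,0,0],[0,0,0]],[0.005,[0,0,0],[0,0,0]],[0.005,[0,0,0],[0,0,0]]]}}

```text
t: 49.08
eef_pos: [0.6031, 0.3577, 0.1791]
tool_rot: [0.718, -0.016, -0.0, -0.696]
force: [-2.9, -14.5, 5.1]
opening: 0.0109
```

Emit:
{"name": "move_arm", "arguments": {"deltas": [[0.005,[0,-0.0025,0],[0,0,0]],[0.005,[0,0,0],[0,0,0]],[0.005,[0,-0.0009,0.0074],[0,0,0]],[0.005,[0,0,0],[0,0,0]]]}}

```text
t: 49.58
eef_pos: [0.603, 0.3569, 0.1855]
tool_rot: [0.716, -0.015, -0.001, -0.698]
force: [3.3, -2.3, -4.9]
opening: 0.011
```

Emit:
{"name": "move_arm", "arguments": {"deltas": [[0.005,[0,-0.0011,0.0074],[0,0,0]],[0.005,[0,-0.0013,0.0074],[0,0,0]],[0.005,[0,-0.0015,0.0073],[0,0,0]],[0.005,[0,-0.0017,0.0073],[0,0,0]],[0.005,[0,0,0],[0,0,0]],[0.005,[0,-0.002,0.0072],[0,0,0]],[0.005,[0,-0.0022,0.0072],[0,0,0]],[0.005,[0,-0.0024,0.0071],[0,0,0]],[0.005,[0,-0.0026,0.007],[0,0,0]],[0.005,[0,-0.0028,0.0069],[0,0,0]],[0.005,[0,-0.003,0.0068],[0,0,0]],[0.005,[0,-0.0032,0.0067],[0,0,0]]]}}

```text
t: 51.08
eef_pos: [0.6027, 0.3339, 0.2643]
tool_rot: [0.716, -0.015, -0.001, -0.698]
force: [3.6, 2.5, -1.5]
opening: 0.0108
```

Emit:
{"name": "move_arm", "arguments": {"deltas": [[0.005,[0,0,0],[0,0,0]],[0.005,[0,0,0],[0,0,0]],[0.005,[0,0,0],[0,0,0]],[0.005,[0,0,0],[0,0,0]],[0.005,[0,0,0],[0,0,0]],[0.005,[0,0,0],[0,0,0]],[0.005,[0,0,0],[0,0,0]],[0.005,[0,0,0],[0,0,0]],[0.005,[0,0,0],[0,0,0]],[0.005,[0,0,0],[0,0,0]],[0.005,[0,0,0],[0,0,0]],[0.005,[0,0,0],[0,0,0]]]}}

```text
t: 52.58
eef_pos: [0.6027, 0.3342, 0.2636]
tool_rot: [0.716, -0.015, -0.001, -0.698]
force: [4.0, 4.2, -0.2]
opening: 0.0113
```

Emit:
{"name": "move_arm", "arguments": {"deltas": [[0.005,[0,0,0],[0,0,0]],[0.005,[0,0,0],[0,0,0]],[0.005,[0,0,0],[0,0,0]],[0.005,[0,0,0],[0,0,0]],[0.005,[0,0,0],[0,0,0]],[0.005,[0,0,0],[0,0,0]],[0.005,[0,0,0],[0,0,0]],[0.005,[0,0,0],[0,0,0]],[0.005,[0,0,0],[0,0,0]],[0.005,[0,0,0],[0,0,0]],[0.005,[0,0,0],[0,0,0]],[0.005,[0,0,0],[0,0,0]]]}}

```text
t: 54.08
eef_pos: [0.6027, 0.3342, 0.2636]
tool_rot: [0.716, -0.015, -0.001, -0.698]
force: [3.6, 4.0, -0.8]
opening: 0.0108
```

```bash
python3 - <<'E'
from h import *
s=env.sense(); print(s['eef_pos'],s['opening'],s['force'])
im=cap('top');sc=cap('scene')
a=cv2.resize(im[140:250,185:345],None,fx=3,fy=3,interpolation=cv2.INTER_CUBIC);b=cv2.resize(sc[125:235,170:330],None,fx=3,fy=3,interpolation=cv2.INTER_CUBIC)
cv2.imwrite('pics/c13.png',np.vstack([a,b])[:600]); 
E
```

```text
[0.60273698 0.33420202 0.2636175 ] 0.010779041147409688 [ 3.64348708  4.01745617 -0.8091032 ]
```

View pics/c13.png

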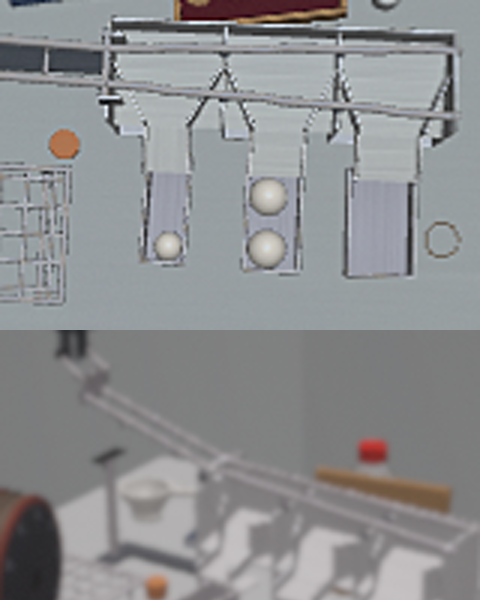

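Emit:
{"name": "move_arm", "arguments": {"deltas": [[0.005,[0,0.0032,-0.0067],[0,0,0]],[0.005,[0,0.003,-0.0068],[0,0,0]],[0.005,[0,0.0028,-0.0069],[0,0,0]],[0.005,[0,0.0026,-0.007],[0,0,0]],[0.005,[0,0.0024,-0.0071],[0,0,0]],[0.005,[0,0.0022,-0.0072],[0,0,0]],[0.005,[0,0.002,-0.0072],[0,0,0]],[0.005,[0,0.0017,-0.0073],[0,0,0]],[0.005,[0,0.0015,-0.0073],[0,0,0]],[0.005,[0,0.0013,-0.0074],[0,0,0]],[0.005,[0,0.0011,-0.0074],[0,0,0]],[0.005,[0,0.0009,-0.006],[0,0,0]]]}}

```text
t: 55.68
eef_pos: [0.603, 0.3577, 0.179]
tool_rot: [0.716, -0.015, -0.001, -0.697]
force: [-1.2, -5.5, 29.5]
opening: 0.0109
```

Emit:
{"name": "move_arm", "arguments": {"deltas": [[0.005,[0,0,0],[0,0,0]],[0.005,[0,0,0],[0,0,0]]]}}

```text
t: 55.92
eef_pos: [0.6029, 0.3576, 0.1794]
tool_rot: [0.716, -0.015, -0.001, -0.698]
force: [3.3, -1.4, 2.8]
opening: 0.0109
```

Down on its rest. I release and withdraw straight up.

Emit:
{"name": "move_arm", "arguments": {"deltas": [[0.03,[0,0,0],[0,0,0]],[0.03,[0,0,0],[0,0,0]],[0.03,[0,0,0],[0,0,0]],[0.03,[0,0,0.01],[0,0,0]],[0.03,[0,0,0.03],[0,0,0]],[0.03,[0,0,0.04],[0,0,0]],[0.03,[-0.02,0,0.02],[0,0,0]],[0.03,[-0.05,0.02,0],[0,0,0]],[0.03,[-0.05,0.03,0],[0,0,0]],[0.03,[-0.05,0.04,0],[0,0,0]],[0.03,[-0.03,0.04,0],[0,0,0]],[0.03,[0,0,0],[0,0,0]]]}}

```text
t: 57.42
eef_pos: [0.4014, 0.4894, 0.2803]
tool_rot: [0.716, -0.013, -0.003, -0.698]
force: [0.3, -0.4, 1.0]
opening: 0.0301
```

```bash
python3 - <<'E'
from h import *
s=env.sense(); print(s['eef_pos'],s['opening'],s['force'])
im=cap('top');cv2.imwrite('pics/c14.png',cv2.resize(im[135:250,120:400],None,fx=2.8,fy=2.8,interpolation=cv2.INTER_CUBIC))
E
```

```text
[0.40137821 0.48939787 0.28030803] 0.030079933346113898 [ 0.3382123  -0.3894432   0.95789197]
```

View pics/c14.png

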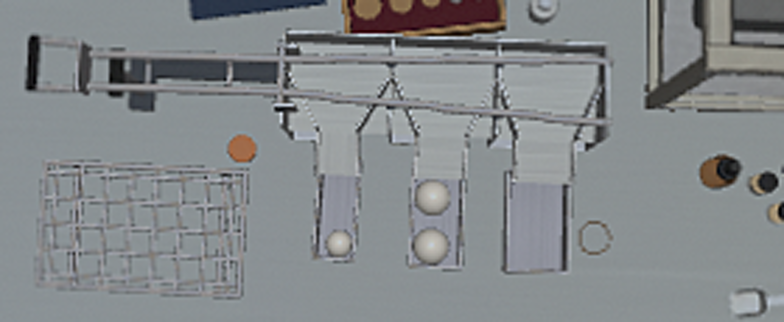

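```bash
python3 -c "
from workcell import env
print(env.hand_in())"
```

```text
the job is handed in; nothing more can be done
None
```

The job is handed in at about 57 s. All three balls on the rack ended up in the right pans: the small one in the narrow pan and both mediums in the middle pan. No large balls were present, so the wide pan is empty.

**Pans:** All three stood in the wrong places, each under another size's outlet. I cycled them round, using the free bench on the right as a parking spot. The narrow pan was found about 30 mm too far back after I had placed it, so I pulled it back under its outlet.

**Loading:** The first medium ball touched the small ball, which had not rolled to the stop, and fell off onto the bench under the rail. I picked it up with a tilted grip and loaded it again. I then lifted the rail about 0.36 rad until it was empty, lowered it to its rest and let go.

**Last checks:** The final top picture shows the rail down, the rack empty, the pans in place and the dropper bottle standing apart where I never went. The gripper was clear of everything. Two small deviations remain in the measurements:
- **Narrow pan:** it is turned about 3°.
- **Placing:** the pans are within about 5 mm of their spots, judged by camera.

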